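# Spread the snap ring over the grooved drive stub and hold it at the groove

### The job

Take the ring pliers off their rest by the handles, squeeze them fully so the snap ring on their tips spreads, and bring the ring level over the upright stub that has the groove. Slide it down over the shaft, without forcing it, until it surrounds the groove, and finish there still holding: pliers squeezed, ring spread, centred and level in the air at groove height, hardly touching the stub and not resting on the collar. Leave the plain stub and the other things on the bench as they are.

Things in the scene. Friction and masses are not known exactly. Their poses are not given: they have to be found in the camera images.
- pliers: Snap-ring pliers, ring already on their tips, 200 mm long, 0.19 kg, lying flat on a grey rest 40 mm high. Origin: on the pivot axis at their underside; x points ahead to the ring, z up. Two black handles, one each side of the x axis, run from 25 to 105 mm behind the pivot, each 10 mm thick and 16 mm high (0 to 16 mm above the origin). Pivot boss: radius 14 mm. Jaws lie 5 to 13 mm above the origin
- handle_grip (a point): Point midway between the handles, 55 mm behind the pivot, 8 mm above the pliers' underside: take both handles here, squeezing along the pliers' y axis. Width over both handles here: 50 mm relaxed, 30 mm squeezed (outer faces then parallel). Fingers have room from 15 to 85 mm behind the pivot, down to the rest's base plate, which is 8 mm high
- ring_center (a point): Centre of the spread ring, fixed to the pliers 75 mm ahead of the pivot (130 mm ahead of handle_grip), at the height of their underside = middle of the ring's thickness. Axes as pliers. Dark steel ring 4 mm thick, under the jaw ends; spread it is round, 37 mm inside, 47 mm outside, lugs to 29 mm from the centre; relaxed it is pinched to 27 mm inside and will not pass the shaft
- spread (a joint): Turn of one handle about the pivot (the other mirrors it): 0 relaxed, as at the start; 0.17 rad fully squeezed against the stop, ring fully spread. A spring reopens it: squeezing at handle_grip, about 6 N begins to move it and about 11 N reaches the stop, so a grip of 30 N or more closes it fully
- grooved_stub: Fixed drive head standing on the bench: round grey housing, radius 48 mm, 60 mm high; on it a steel collar, radius 25 mm, top at 72 mm; out of it an upright steel shaft of 32 mm diameter with a groove near the collar, top at 118 mm. Origin: on the shaft axis at bench height
- groove (a point): Centre of the groove, on the shaft axis, 84 mm above the bench, 12 mm above the collar's top and 34 mm below the shaft's top. The groove is a darker band about 8 mm wide and 25 mm in diameter
- stub_top (a point): Centre of the chamfered top face of the grooved shaft, 118 mm above the bench
- plain_stub: A like drive head, not to be used: its shaft is thinner (20 mm), has no groove and ends 130 mm above the bench. Origin: on its axis at bench height. The two stand about 0.2 m apart and may change places
- rest: Fixed grey rest of the pliers: base plate 150 x 80 x 8 mm with two cross supports, tops at 40 mm, one under the pivot (22 mm long, 44 mm wide) and one under the handles' ends (14 mm long, 76 mm wide, 99 mm behind the pivot). Origin: at bench height under the pivot, x as the pliers' x
- beaker: Bystander: glass beaker, 68 mm wide, 85 mm high. Origin: centre of its underside
- jar: Bystander: white jar, 60 mm wide, 80 mm high. Origin: centre of its underside
- amber_bottle: Bystander: amber bottle, 60 mm wide, 130 mm high. Origin: centre of its underside
- wrench: Bystander: steel wrench 150 mm long lying flat. Origin: below its middle, x along it
- screwdriver: Bystander: screwdriver 170 mm long lying flat. Origin: below its middle, x along it
- bearing: Bystander: steel bearing ring, 46 mm wide, 14 mm high. Origin: centre of its underside
- dish: Bystander: white weighing dish, 90 mm wide, 18 mm high. Origin: centre of its underside
Things that resemble listed ones, but are neither listed nor needed, are in the scene too. What is shaped like the grooved_stub but purple or yellow is not meant.

How it is judged:
On the way, in this order (a step that is already met when the one before it is completed fails the run):
1. the pliers are off the rest in the gripper, squeezed, the ring spread and higher than the grooved shaft's top (value of joint spread above 0.145 rad and height (world z) of ring_center above 0.12 m and contact force between the fingers and pliers above 3 N), for 0.1 s.
2. the spread ring has come down around the end of the grooved shaft (value of joint spread above 0.145 rad and height (world z) of ring_center between 0.089 and 0.114 m and horizontal distance between ring_center and stub_top below 0.006 m), for 0.04 s.
At the end, for the whole second after the job is handed in: The program ends holding: the gripper squeezes the pliers (spread above 0.145 rad), the ring's centre is within 4.5 mm of the shaft axis and within 4 mm of the groove's mid height, the pliers are level within 0.12 rad and still, and the ring presses on the stub with less than 3 N (value of joint spread above 0.145 rad and horizontal distance between ring_center and groove below 0.0045 m and z of ring_center in the frame of groove between -0.004 and 0.004 m and angle between pliers's own z axis and vertical below 0.12 rad and linear speed of pliers below 0.02 m/s and contact force between the fingers and pliers above 3 N and contact force between pliers and grooved_stub below 3 N); the arm keeps its last pose, push and grip.
It fails at once if the ring or pliers are forced against the grooved stub (over 25 N) (contact force between pliers and grooved_stub above 25 N).
It fails at once if the plain stub is struck (over 10 N) (contact force between any of pliers, the arm and plain_stub above 10 N).
It fails at once if a bystander is moved more than 3 cm (distance of any of beaker, jar, amber_bottle, wrench, screwdriver, bearing, dish from where it was at the start of the episode above 0.03 m).
It also fails if it takes over 43 s, if anything falls off the work surface, if the arm or the gripper's body presses on something with over 40 N, if the wrist force passes 120 N, or if a joint passes its speed limit or range.

### The arm

A 7-joint arm with a two-finger parallel gripper is mounted at the origin on the work surface. World frame = base frame: x ahead of the robot, y to its left, z up, the work surface at z = 0. Lengths are in m, angles in rad, forces in N, time in s.
With the tool pointing down it reaches from about 0.425 to 0.925 m from the base axis. Payload 6.8 kg.
Tool frame: the origin (TCP) lies on the centre line of the jaws, within the pads' length; the fingertips stand bot.tip_reach ahead of it and the grasp point (between the pads) lies 3 mm ahead of it (bot.tip_reach is the distance from the TCP to the fingertips, in m); z points along the fingers, y is the line along which they close (so a half turn about z gives the same grasp; the last joint's range is limited). The gripper opens to 85 mm and grips with 20 to 120 N. Pads are 22 mm wide; open, the fingers measure 114 mm over their backs; the gripper's body (76 mm by 85 mm) begins 54 mm behind the grasp point. The pads swing forward as they close: fully open they stand 13 mm farther back than shut.
Start: joints at [1.095, 0.477, 0.022, 1.555, -0.011, 1.109, -0.083], TCP at [0.243, -0.63, 0.253] pointing down, gripper open.
Joint ranges: [-2.96, 2.96], [-0.34, 2.1], [-1.41, 1.46], [0.24, 2.44], [-1.37, 4.51], [0.17, 1.92], [-2.96, 2.96]. Speed limits (rad/s): [2.39, 2.39, 3.14, 3.14, 3.14, 3.14, 3.14].

### API

Orientations are given as a unit quaternion [w, x, y, z].
In Python, from station import bot gives the robot as it stands.
- The arm moves only by the tool jog_arm, never from a script. Its argument "deltas" is a list of rows, each a list of 7 numbers: the shift along the world's x, y, z in m, then the turn, a rotation vector about the world's x, y, z in rad, then the opening, from 0 (shut) to 1 (fully open). In form: [[x, y, z, rx, ry, rz, grip], ...]. A call has 1 to 10 rows; each row shifts and turns the commanded pose from where the row before left it; what a row does not reach is not made up. A row lasts 1/10 s, in which the tool goes at most 50 mm and 8.59 degrees, less where a joint would pass 70% of its speed; a pose out of reach is approached as far as the arm can. A call with a gripper value outside its range is refused whole. The fingers move at their own pace and stop on an object; "newtons" is the grip in N (left out, the last holds). Time passes only in rows, so rows that do not move let the fingers close. It gives the time, the measured TCP pose, the force, the opening and the grip force at its end, in the units of the state.
- bot.get_obs(): the state, without advancing time (a new reading comes with each control period).
- bot.read_camera(name): name is "side" or "top" or "wrist"; returns a dict with "img" (384x512x3 uint8, red, green, blue), "K" (3x3 intrinsics, pixels), "eye" and "attitude" of the camera in the world. Camera axes: x right, y down, z forward; pixel columns grow to the right and rows downward; lengths in m; the calibration is good to about 2 mm. A picture is of the moment at which its call begins. There is no depth.
- bot.hand_in(): hands the job in; it is judged then, once.
The state is a dict: "t": time; "q": joint angles; "joint_vel": joint speeds; "joint_torque": joint torques, N m; "eef_pos": TCP position; "tool_rot": TCP orientation; "contact_force": force on the tool from outside, world axes, zero at the start; "torque": the same for the moment, N m; "gripper_width": opening from 0.0 (shut) to 1.0 (fully open); "grasp_force": force on a finger pad.
Only numpy, scipy, OpenCV 4.12 (cv2) and the standard library are available. Lean on these libraries where they do the work, as an engineer would, in place of code of your own. Each camera call takes 0.05 s, during which the arm holds its last target. There are 200 camera calls.

## Working session

There is one attempt and no reset: what is moved stays moved. The work goes in short steps, Python scripts to look and compute and a tool call to move; the robot and the scene stay as the last step left them, time stands still between calls to the robot, and variables do not carry over. Pictures are saved under pics/ and viewed, at most 10 in all, crops included, and the job is handed in when it is done.

Besides the shell and the picture viewer there is one more tool, called after "Emit:" by a JSON object that holds its "fn" and its "kwargs", one argument or row to a line. jog_arm: Moves the arm, as the interface text tells. Its arguments: {"type":"object","properties":{"deltas":{"type":"array"},"newtons":{"type":"number"}},"required":["deltas"]}

```bash
ls; mkdir -p pics; cat > h.py <<'E'
import numpy as np, cv2
from scipy.spatial.transform import Rotation as R
def rot(c):
    a=np.array(c["attitude"],float)
    return a if a.shape==(3,3) else R.from_quat(np.r_[a[1:],a[0]]).as_matrix()
def ray(c,u,v):
    d=rot(c)@np.linalg.inv(np.array(c["K"]))@[u,v,1]; return np.array(c["eye"]),d
def on(c,u,v,z):
    e,d=ray(c,u,v); return e+d*(z-e[2])/d[2]
def proj(c,p):
    q=np.array(c["K"])@rot(c).T@(np.array(p)-np.array(c["eye"])); return q[:2]/q[2]
def save(c,n): cv2.imwrite("pics/"+n,cv2.cvtColor(c["img"],cv2.COLOR_RGB2BGR))
E
python3 - <<'E'
from station import bot
from h import *
import pickle
o=bot.get_obs();print(o,bot.tip_reach)
cs={}
for n in("side","top"):
    c=bot.read_camera(n);cs[n]=c;print(n,c["eye"],c["attitude"],c["K"])
pickle.dump(cs,open("c0.pkl","wb"))
for n in cs: cs[n]["img"]
cv2.imwrite("pics/a.png",cv2.cvtColor(cv2.resize(cs["top"]["img"],(800,600),interpolation=cv2.INTER_CUBIC),cv2.COLOR_RGB2BGR))
cv2.imwrite("pics/b.png",cv2.cvtColor(cv2.resize(cs["side"]["img"],(800,600),interpolation=cv2.INTER_CUBIC),cv2.COLOR_RGB2BGR))
E
```

```text
pics
{'t': 0.0, 'q': array([ 1.09490937,  0.47781716,  0.02238219,  1.55648466, -0.01147579,
        1.10928108, -0.08312133]), 'joint_vel': array([ 8.72584995e-04, -5.97629147e-07, -4.38223139e-04,  3.48661679e-05,
        1.39103332e-03, -1.81108815e-04,  6.98098970e-04]), 'joint_torque': array([ 2.09892814e-04, -5.96451795e+01,  1.60823911e+00, -2.81191367e+01,
        1.25412340e-02,  9.47741442e-03,  2.55452346e-05]), 'eef_pos': array([ 0.24245195, -0.62935081,  0.25230105]), 'tool_rot': array([-8.94341959e-04,  9.83141232e-01,  1.82845432e-01, -2.58103838e-04]), 'contact_force': array([-0.33979754,  0.068127  ,  0.27682831]), 'torque': array([ 0.01545299, -0.00062244, -0.00927226]), 'grasp_force': 0.0, 'gripper_width': 1.0013294211780732} 0.022
side [-7.60056912e-04  5.85679169e-01  7.89398870e-01] [ 0.16017951 -0.32212443  0.84787102 -0.38947801] [[394.6923602    0.         254.32902624]
 [  0.         394.6923602  191.97116557]
 [  0.           0.           1.        ]]
top [0.34493446 0.00959426 1.1100531 ] [ 0.06261068 -0.69805583  0.70987138 -0.06986112] [[433.13728153   0.         256.40689073]
 [  0.         433.13728153 192.15410623]
 [  0.           0.           1.        ]]
```

View pics/a.png

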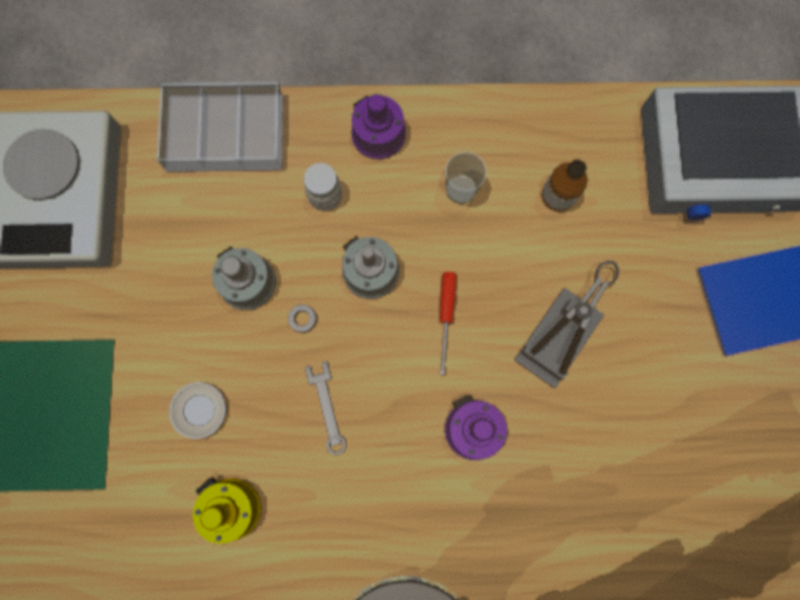

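View pics/b.png

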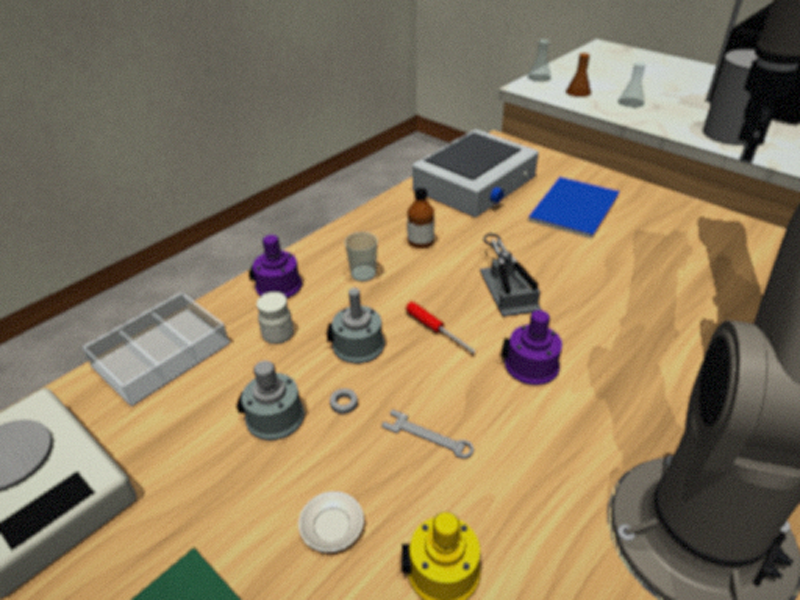

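Top view: the pliers lie at about (565,325), their ring at (607,271). The grooved (thicker) stub is at (240,275) and the plain stub at (370,262). The side view agrees. Next I'll crop closer.

```bash
python3 - <<'E'
from h import *
import pickle
cs=pickle.load(open("c0.pkl","rb"));t=cs["top"];s=cs["side"]
g=lambda c,x,y:cv2.resize(c["img"][y:y+75,x:x+100],(400,300),interpolation=cv2.INTER_CUBIC)
print(on(t,607/1.5625,271/1.5625,.04),on(t,584/1.5625,311/1.5625,.05),on(t,235/1.5625,267/1.5625,.118),on(t,370/1.5625,253/1.5625,.13))
m=np.vstack([np.hstack([g(t,310,160),g(t,105,140)]),np.hstack([g(s,280,140),g(s,130,215)])])
cv2.imwrite("pics/c.png",m[...,::-1])
E
```

```text
[ 0.59105773 -0.33983709  0.04      ] [ 0.52398652 -0.29494483  0.05      ] [0.58800626 0.24572193 0.118     ] [0.6034375  0.04232888 0.13      ]
```

View pics/c.png

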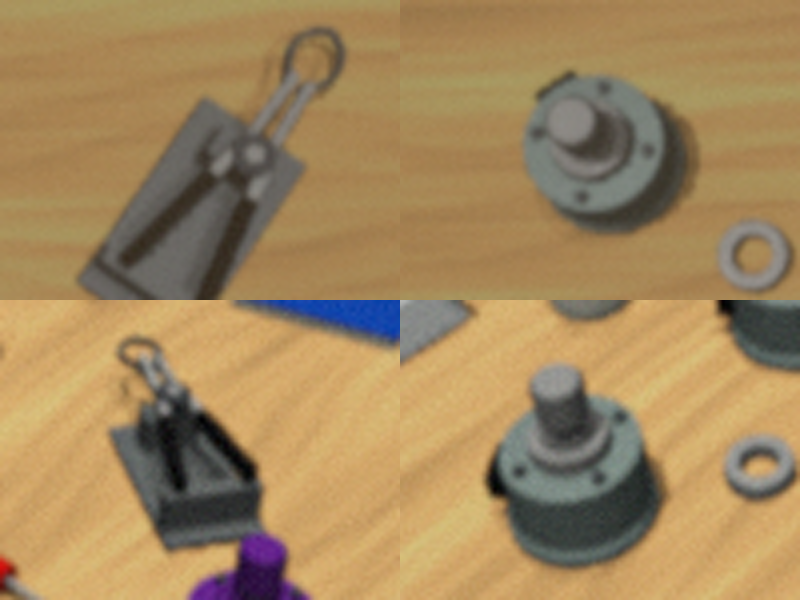

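Emit:
{"fn": "jog_arm", "kwargs": {
  "deltas": [
    [0.016, 0.024, 0, 0, 0, 0.146, 1],
    [0.016, 0.024, 0, 0, 0, 0.146, 1],
    [0.016, 0.024, 0, 0, 0, 0.146, 1],
    [0.016, 0.024, 0, 0, 0, 0.146, 1],
    [0.016, 0.024, 0, 0, 0, 0.146, 1],
    [0.016, 0.024, 0, 0, 0, 0.146, 1],
    [0.016, 0.024, 0, 0, 0, 0.146, 1],
    [0.016, 0.024, 0, 0, 0, 0.146, 1]
  ],
  "newtons": 40
}}

```text
t: 0.9
eef_pos: [0.371, -0.4366, 0.253]
tool_rot: [-0.0, 0.717, 0.697, -0.0]
contact_force: [-0.8, -0.4, -0.1]
gripper_width: 1.001
grasp_force: 0.0
```

Emit:
{"fn": "jog_arm", "kwargs": {
  "deltas": [
    [0.016, 0.024, 0, 0, 0, 0.146, 1],
    [0.016, 0.024, 0, 0, 0, 0.146, 1],
    [0.016, 0.024, 0, 0, 0, 0.146, 1],
    [0.016, 0.024, 0, 0, 0, 0.146, 1],
    [0.016, 0.024, 0, 0, 0, 0.146, 1],
    [0.016, 0.024, 0, 0, 0, 0.146, 1],
    [0.012, 0.024, 0, 0, 0, 0.146, 1],
    [0, 0, 0, 0, 0, 0, 1],
    [0, 0, 0, 0, 0, 0, 1]
  ]
}}

```text
t: 1.8
eef_pos: [0.4786, -0.2696, 0.253]
tool_rot: [-0.0, 0.288, 0.958, -0.0]
contact_force: [-1.3, -0.6, -0.1]
gripper_width: 1.0
grasp_force: 0.0
```

```bash
python3 - <<'E'
from station import bot
from h import *
import pickle
o=bot.get_obs();print(o["t"],o["q"],o["eef_pos"],o["tool_rot"])
c=bot.read_camera("wrist");pickle.dump(c,open("w1.pkl","wb"))
print(c["eye"],c["attitude"],c["K"])
cv2.imwrite("pics/d.png",cv2.resize(c["img"],(800,600),interpolation=cv2.INTER_CUBIC)[...,::-1])
E
```

```text
1.8 [ 0.85937114  0.32471948 -0.5629155   1.82794783  0.19811342  1.04562009
  1.20659752] [ 0.47856205 -0.26964625  0.25300215] [-3.55024255e-04  2.87944472e-01  9.57647041e-01 -8.80014761e-06]
[ 0.41369695 -0.22654836  0.37223429] [0.13444339 0.87059553 0.46780156 0.07176413] [[341.21545773   0.         249.2871776 ]
 [  0.         341.21545773 191.1931585 ]
 [  0.           0.           1.        ]]
```

View pics/d.png

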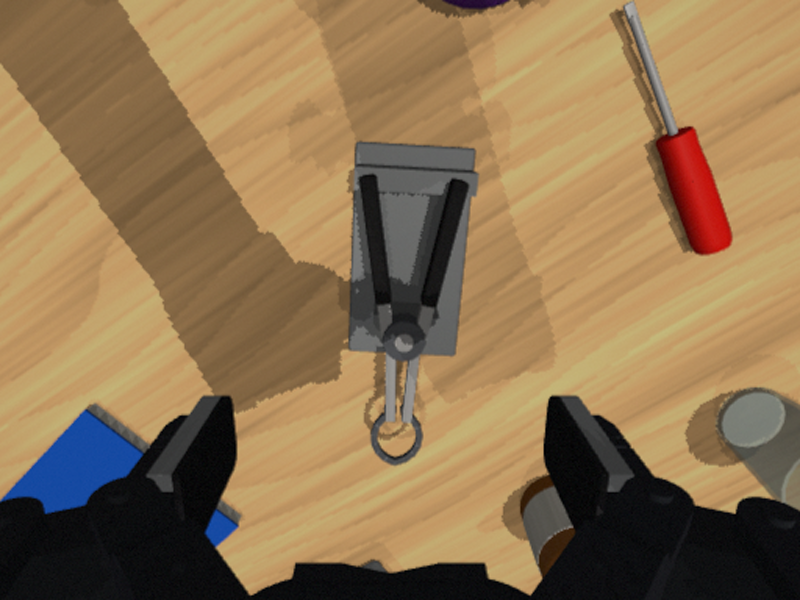

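The handles run from (368,178)/(460,183) to (383,302)/(430,304), the pivot is at (403,342), and the ring centre is near (396,437). I'll fit these numerically.

```bash
python3 - <<'E'
from h import *
import pickle
c=pickle.load(open("w1.pkl","rb"));k=1/1.5625
img=c["img"];hsv=cv2.cvtColor(img,cv2.COLOR_RGB2HSV);v=hsv[...,2]
m=((v<50)).astype(np.uint8);m[:100]=0;m[205:]=0;m[:,:222]=0;m[:,310:]=0
n,l,st,ce=cv2.connectedComponentsWithStats(m)
ends=[]
for i in range(1,n):
    if st[i,4]<100: continue
    r=cv2.minAreaRect(np.argwhere(l==i)[:,::-1].astype(np.float32)); b=cv2.boxPoints(r); b=b[b[:,1].argsort()]
    a,e=b[:2].mean(0),b[2:].mean(0)
    A,E=on(c,*a,.056),on(c,*e,.056);print(st[i,4],a/k,e/k,A,E,np.linalg.norm(A-E));ends.append((A,E))
for nm,p,z in(("pivot",(403,342),.056),("ring",(396.5,436),.04)): print(nm,on(c,p[0]*k,p[1]*k,z))
P=on(c,403*k,342*k,.056);Q=on(c,396.5*k,436*k,.04);d=Q-P;print(np.linalg.norm(d[:2]),np.degrees(np.arctan2(d[1],d[0])))
# two views of the stub top: bright disc
cs=pickle.load(open("c0.pkl","rb"))
t=cs["top"];s=cs["side"]
for pu,ps in(((105+173/4,140+122/4),(130+157/4,215+81/4)),):
    e1,d1=ray(t,*pu);e2,d2=ray(s,*ps)
    x=np.linalg.lstsq(np.c_[d1,-d2],e2-e1,rcond=None)[0];print("stub top",e1+d1*x[0],e2+d2*x[1],on(t,*pu,.118),on(s,*ps,.118))
E
```

```text
2566 [413.5009  176.54004] [407.78754 319.37405] [ 0.4425516  -0.22927873  0.056     ] [ 0.51456565 -0.27983943  0.056     ] 0.08799095385950202
pivot [ 0.52575367 -0.29072163  0.056     ]
ring [ 0.58918519 -0.3370963   0.04      ]
0.0785758799984302 -36.17046870680478
stub top [0.58958088 0.25135781 0.11564657] [0.59039345 0.25205298 0.11601549] [0.58900188 0.25078564 0.118     ] [0.58865127 0.2530362  0.118     ]
```

Emit:
{"fn": "jog_arm", "kwargs": {
  "deltas": [
    [0.004, 0.0107, -0.02, 0, 0, -0.049, 1],
    [0, 0, -0.03, 0, 0, 0, 1],
    [0, 0, -0.03, 0, 0, 0, 1],
    [0, 0, -0.03, 0, 0, 0, 1],
    [0, 0, -0.03, 0, 0, 0, 1],
    [0, 0, -0.025, 0, 0, 0, 1],
    [0, 0, -0.02, 0, 0, 0, 1],
    [0, 0, -0.01, 0, 0, 0, 1],
    [0, 0, -0.01, 0, 0, 0, 1],
    [0, 0, 0, 0, 0, 0, 1]
  ]
}}

```text
t: 2.85
eef_pos: [0.4821, -0.2596, 0.0476]
tool_rot: [-0.001, 0.312, 0.95, -0.0]
contact_force: [0.2, 0.0, 0.5]
gripper_width: 1.001
grasp_force: 0.0
```

Emit:
{"fn": "jog_arm", "kwargs": {
  "deltas": [
    [0, 0, 0, 0, 0, 0, 0.7],
    [0, 0, 0, 0, 0, 0, 0.6],
    [0, 0, 0, 0, 0, 0, 0.5],
    [0, 0, 0, 0, 0, 0, 0.4],
    [0, 0, 0, 0, 0, 0, 0.2],
    [0, 0, 0, 0, 0, 0, 0],
    [0, 0, 0, 0, 0, 0, 0],
    [0, 0, 0, 0, 0, 0, 0],
    [0, 0, 0, 0, 0, 0, 0],
    [0, 0, 0, 0, 0, 0, 0]
  ],
  "newtons": 60
}}

```text
t: 3.85
eef_pos: [0.4832, -0.2591, 0.0507]
tool_rot: [0.001, 0.311, 0.95, -0.001]
contact_force: [-5.3, 2.7, 18.6]
gripper_width: 0.322
grasp_force: 58.5
```

Emit:
{"fn": "jog_arm", "kwargs": {
  "deltas": [
    [0, 0, 0.004, 0, 0, 0, 0],
    [0, 0, 0.006, 0, 0, 0, 0],
    [0, 0, 0.01, 0, 0, 0, 0],
    [0, 0, 0.02, 0, 0, 0, 0],
    [0, 0, 0.03, 0, 0, 0, 0],
    [0, 0, 0.03, 0, 0, 0, 0],
    [0, 0, 0.03, 0, 0, 0, 0],
    [0, 0, 0.03, 0, 0, 0, 0],
    [0, 0, 0, 0, 0, 0, 0],
    [0, 0, 0, 0, 0, 0, 0]
  ]
}}

```text
t: 4.85
eef_pos: [0.4827, -0.2593, 0.2089]
tool_rot: [0.001, 0.311, 0.95, -0.0]
contact_force: [0.2, -0.5, -2.3]
gripper_width: 0.322
grasp_force: 59.4
```

```bash
python3 - <<'E'
from station import bot
from h import *
import pickle
o=bot.get_obs();print(o["t"],o["q"],o["eef_pos"],o["tool_rot"],o["contact_force"],o["gripper_width"])
cs={n:bot.read_camera(n) for n in("top","side","wrist")};pickle.dump((o,cs),open("c1.pkl","wb"))
p=o["eef_pos"]+R.from_quat(np.roll(o["tool_rot"],-1)).apply([-.13,0,.011])
ims=[]
for n in cs:
    u,v=proj(cs[n],p);print(n,u,v,p)
    im=cs[n]["img"]
    if n=="wrist": ims.append(cv2.resize(im,(400,300)));continue
    x,y=int(u)-40,int(v)-30
    ims.append(cv2.resize(im[max(y,0):y+60,x:x+80],(400,300),interpolation=cv2.INTER_CUBIC));print(x,y)
cv2.imwrite("pics/e.png",np.vstack([np.hstack(ims[:2]),np.hstack([ims[2],ims[2]*0])])[...,::-1])
E
```

```text
4.85 [ 0.82529534  0.37085799 -0.5520081   1.8779135   0.23544043  0.9560246
  1.10463012] [ 0.48267185 -0.25933503  0.20892896] [ 5.72966012e-04  3.11294275e-01  9.50313360e-01 -2.53085087e-04] [ 0.23511751 -0.5121328  -2.28171396] 0.3221521953432131
top 409.29589872952096 158.4660952711944 [ 0.58748694 -0.33625926  0.19809102]
369 128
side 318.28594975401575 110.82125294421562 [ 0.58748694 -0.33625926  0.19809102]
278 80
wrist 249.8791019134629 487.0961133035862 [ 0.58748694 -0.33625926  0.19809102]
```

View pics/e.png

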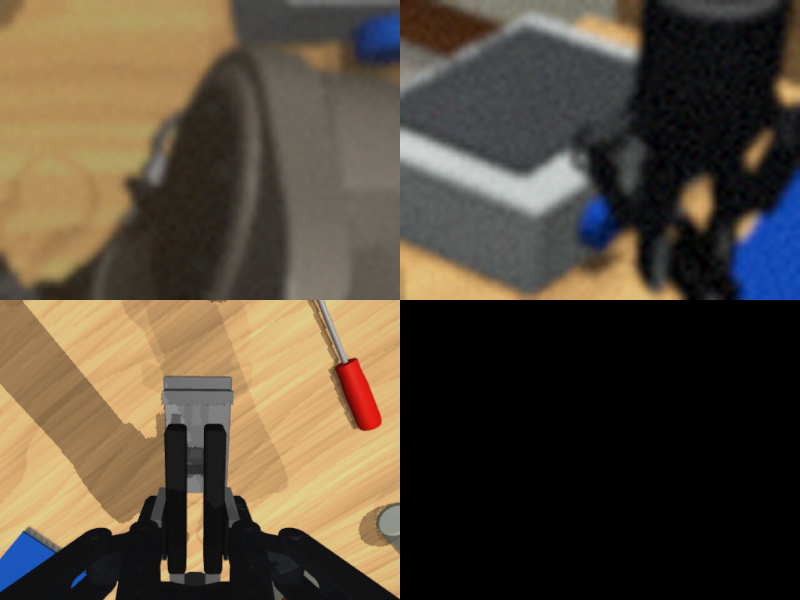

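The ring is hidden behind the gripper here, so I'll carry it to the stub at a heading of about 30°, which lets the side camera see it.

Emit:
{"fn": "jog_arm", "kwargs": {
  "deltas": [
    [0, 0.01, 0, 0, 0, 0.037, 0],
    [0, 0.025, 0, 0, 0, 0.07, 0],
    [0, 0.03, 0, 0, 0, 0.075, 0],
    [0, 0.03, 0, 0, 0, 0.075, 0],
    [0, 0.03, 0, 0, 0, 0.075, 0],
    [0, 0.03, 0, 0, 0, 0.075, 0],
    [0, 0.03, 0, 0, 0, 0.075, 0],
    [0, 0.03, 0, 0, 0, 0.075, 0]
  ]
}}

```text
t: 5.8
eef_pos: [0.482, -0.0405, 0.2084]
tool_rot: [0.0, 0.034, 0.999, 0.0]
contact_force: [0.2, 0.1, -2.0]
gripper_width: 0.321
grasp_force: 59.4
```

Emit:
{"fn": "jog_arm", "kwargs": {
  "deltas": [
    [0, 0.03, 0, 0, 0, 0.075, 0],
    [0, 0.03, 0, 0, 0, 0.075, 0],
    [0, 0.03, 0, 0, 0, 0.075, 0],
    [0, 0.03, 0, 0, 0, 0.075, 0],
    [0, 0.03, 0, 0, 0, 0.075, 0],
    [0, 0.03, 0, 0, 0, 0.075, 0],
    [-0.003, 0.03, 0, 0, 0, 0.075, 0],
    [-0.004, 0.02, 0, 0, 0, 0.075, 0],
    [0, 0, 0, 0, 0, 0, 0],
    [0, 0, 0, 0, 0, 0, 0]
  ]
}}

```text
t: 6.8
eef_pos: [0.4748, 0.1864, 0.2082]
tool_rot: [-0.0, -0.261, 0.965, -0.0]
contact_force: [0.1, -1.0, -2.0]
gripper_width: 0.317
grasp_force: 59.5
```

```bash
cat > look.py <<'E'
from station import bot
from h import *
import pickle,sys
o=bot.get_obs();print(o["t"],o["q"].round(2),o["eef_pos"],o["tool_rot"],o["contact_force"],o["gripper_width"])
cs={n:bot.read_camera(n) for n in("top","side")};pickle.dump((o,cs),open(sys.argv[1]+".pkl","wb"))
r=R.from_quat(np.roll(o["tool_rot"],-1));p=o["eef_pos"]+r.apply([-.13,0,.011])
print("heading",np.degrees(np.arctan2(*-r.apply([1,0,0])[1::-1])),"ring",p)
ims=[]
for n in cs:
    u,v=proj(cs[n],p);im=cs[n]["img"]
    x,y=int(u)-40,int(v)-40
    ims.append(cv2.resize(im[y:y+90,x:x+80],(400,450),interpolation=cv2.INTER_CUBIC));print(n,u,v,"crop",x,y)
cv2.imwrite("pics/"+sys.argv[1]+".png",np.hstack(ims)[...,::-1])
E
python3 look.py f
```

```text
6.8 [ 0.27  0.41 -0.94  1.94  0.4   0.99  1.24] [0.474819   0.18642653 0.20815799] [-3.21914389e-04 -2.60546393e-01  9.65461237e-01 -2.69974441e-04] [ 0.09109391 -1.02108416 -2.03119924] 0.3167748558035354
heading 30.20496632241369 ring [0.58716373 0.25182127 0.1970589 ]
top 139.11788656079443 162.73825385437715 crop 99 122
side 164.40926048493736 210.5741123279617 crop 124 170
```

View pics/f.png

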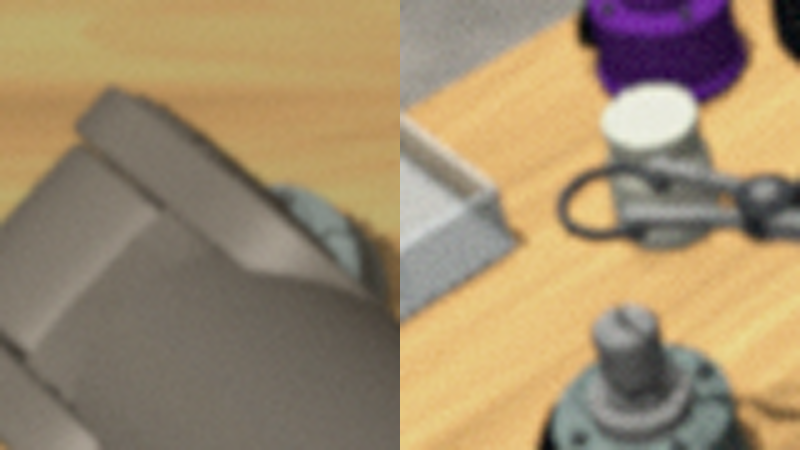

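Side view: the ring is at about (608,200) in the crop, and the shaft top at (626,322). I'll lower it to just above the shaft top and compare the two at nearly equal depth.

Emit:
{"fn": "jog_arm", "kwargs": {
  "deltas": [
    [0.002, 0, -0.01, 0, 0, 0, 0],
    [0, 0, -0.02, 0, 0, 0, 0],
    [0, 0, -0.015, 0, 0, 0, 0],
    [0, 0, -0.01, 0, 0, 0, 0],
    [0, 0, -0.005, 0, 0, 0, 0],
    [0, 0, 0, 0, 0, 0, 0],
    [0, 0, 0, 0, 0, 0, 0]
  ]
}}

```text
t: 7.6
eef_pos: [0.478, 0.1861, 0.1487]
tool_rot: [0.0, -0.259, 0.966, 0.0]
contact_force: [0.3, -0.2, -2.1]
gripper_width: 0.318
grasp_force: 59.4
```

```bash
sed -i 's/-40,int(v)-40/-40,int(v)-30/' look.py; python3 - <<'E'
import re
s=open("look.py").read()
s=s[:s.index("ims=[]")]+'''
c=cs["side"];a=np.mean([bot.read_camera("side")["img"].astype(float) for _ in range(8)],0)
np.save(sys.argv[1]+"_avg.npy",a);u,v=proj(c,p);x,y=int(u)-26,int(v)-22
f=cv2.resize(a[y:y+45,x:x+60],(800,600),interpolation=cv2.INTER_CUBIC).clip(0,255).astype(np.uint8)
print("pred",u,v,"crop",x,y,"scale 13.333")
cv2.imwrite("pics/"+sys.argv[1]+".png",f[...,::-1])
'''
open("look.py","w").write(s)
E
python3 look.py g
```

```text
7.6 [ 0.21  0.49 -0.88  1.99  0.49  0.88  1.16] [0.47798599 0.18610633 0.14865976] [ 2.92874736e-04 -2.59158712e-01  9.65834697e-01  1.17510969e-04] [ 0.28041852 -0.18149375 -2.12186784] 0.31847875671178544
heading 30.04029804332145 ring [0.59052908 0.25118965 0.13774123]
pred 168.01145482178237 228.53012372406943 crop 142 206 scale 13.333
```

View pics/g.png

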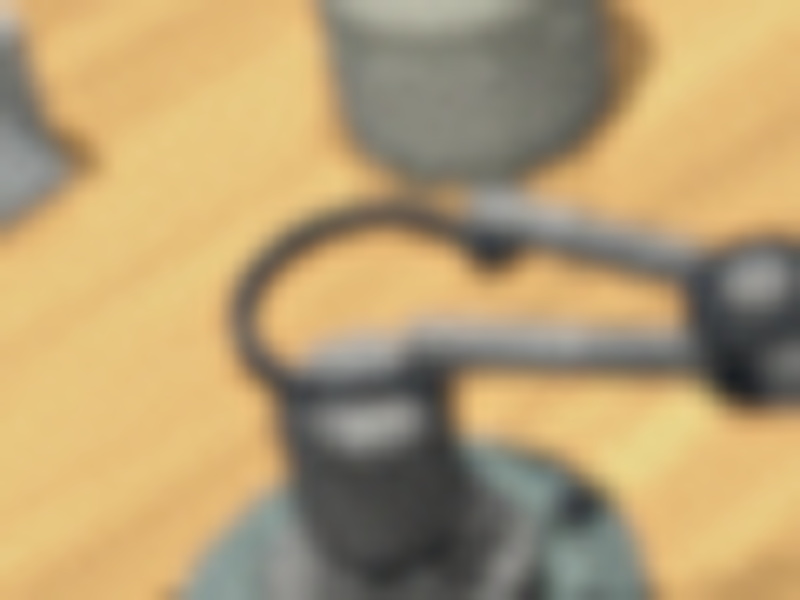

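The ring is just above the shaft top. Its left wire is at x≈247 and its rear wire at y≈212, and the shaft edges are at x≈285 and 458. Next I'll measure to sub-pixel.

```bash
cat > meas.py <<'E'
from h import *
import pickle,sys
def ring(c,a,z,p):
    g=a.astype(np.float32); s=g[...,0]-g[...,2]; bright=g[...,0]  # wood is bright in red
    u,v=proj(c,p); pts=[]
    for th in np.radians(np.arange(95,300,4)):   # directions in ring plane seen from above, relative to image
        d=np.array([np.cos(th),-np.sin(th)*.68]); rr=np.arange(6,13,.1)
        xs=(u+.9+rr*d[0]).astype(np.float32);ys=(v-.5+rr*d[1]).astype(np.float32)
        pr=cv2.remap(cv2.GaussianBlur(bright,(0,0),.6),xs[None],ys[None],cv2.INTER_CUBIC)[0]
        i=pr.argmin()
        if 5<i<len(rr)-5 and pr[i]<pr[[0,-1]].min()-35: pts.append((xs[i],ys[i]))
    W=np.array([on(c,x,y,z) for x,y in pts])[:,:2]
    A=np.c_[2*W,np.ones(len(W))];sol=np.linalg.lstsq(A,(W**2).sum(1),rcond=None)[0]
    r=np.sqrt(sol[2]+sol[:2]@sol[:2]); 
    return len(pts),sol[:2],r,np.std(np.linalg.norm(W-sol[:2],axis=1)),pts
if __name__=="__main__":
    n=sys.argv[1];o,cs=pickle.load(open(n+".pkl","rb"));c=cs["side"];a=np.load(n+"_avg.npy")
    r=R.from_quat(np.roll(o["tool_rot"],-1));p=o["eef_pos"]+r.apply([-.13,0,.011])
    k=ring(c,a,p[2],p);print("fk",p,"ring",k[:4]);print(np.round(k[4],1).tolist())
    f0=pickle.load(open("c0.pkl","rb"))["side"]["img"].astype(float);f1=pickle.load(open("f.pkl","rb"))[1]["side"]["img"].astype(float)
    m=(f0+f1)/2
    S=np.array([.5893,.2515]); sat=(m[...,0]-m[...,2])
    sat=cv2.GaussianBlur(sat,(0,0),.7)
    for z in(.112,.106,.1,.095):
        u,v=proj(c,[*S,z]);x=np.arange(u-11,u+11,.1).astype(np.float32)
        pr=cv2.remap(sat.astype(np.float32),x[None],np.full_like(x,v)[None],cv2.INTER_CUBIC)[0]
        h=len(x)//2;g=np.gradient(pr);L=x[:h][g[:h].argmin()];Rr=x[h:][g[h:].argmax()]
        print(z,"pred u",u,"edges",L,Rr,"mid",(L+Rr)/2,"halfw",(Rr-L)/2)
    u,v=proj(c,[*S,.118]);print("top",u,v);col=sat[int(v)-9:int(v)+10,int(round(u))-1:int(round(u))+2].mean(1);print(int(v)-9,col.round().tolist(),m[int(v)-9:int(v)+10,int(round(u))-1:int(round(u))+2,0].mean(1).round().tolist())
    print("axis dirs px/mm: x",(proj(c,[*(S+[.001,0]),.118])-proj(c,[*S,.118])),"y",(proj(c,[*(S+[0,.001]),.118])-proj(c,[*S,.118])))
E
python3 meas.py g
```

```text
fk [0.59052908 0.25118965 0.13774123] ring (44, array([0.58911619, 0.24864636]), np.float64(0.021640685754745044), np.float64(0.000396818845471212))
[[168.10000610351562, 221.89999389648438], [167.5, 222.10000610351562], [167.0, 222.3000030517578], [166.39999389648438, 222.39999389648438], [165.89999389648438, 222.60000610351562], [165.39999389648438, 222.89999389648438], [164.89999389648438, 223.10000610351562], [164.39999389648438, 223.39999389648438], [164.0, 223.60000610351562], [163.5, 223.8000030517578], [163.1999969482422, 224.10000610351562], [162.8000030517578, 224.39999389648438], [162.39999389648438, 224.6999969482422], [162.10000610351562, 225.0], [161.6999969482422, 225.3000030517578], [161.5, 225.6999969482422], [161.1999969482422, 226.0], [160.89999389648438, 226.39999389648438], [160.60000610351562, 226.6999969482422], [160.39999389648438, 227.10000610351562], [160.1999969482422, 227.5], [160.10000610351562, 227.89999389648438], [159.89999389648438, 228.39999389648438], [159.89999389648438, 228.8000030517578], [159.89999389648438, 229.1999969482422], [159.800003051757
[... 668 characters left out ...]
62]]
0.112 pred u 169.99831247866962 edges 161.9983 175.19832 mid 168.59831 halfw 6.600006
0.106 pred u 170.399719380245 edges 162.19972 175.99973 mid 169.09973 halfw 6.9000015
0.1 pred u 170.79781752445402 edges 162.99782 180.99782 mid 171.99782 halfw 9.0
0.095 pred u 171.12706786895583 edges 162.92706 182.02707 mid 172.47707 halfw 9.550003
top 169.59355539692248 234.75832400026894
225 [108.0, 107.0, 106.0, 106.0, 97.0, 72.0, 38.0, 13.0, 4.0, 4.0, 4.0, 4.0, 4.0, 3.0, 3.0, 3.0, 2.0, 2.0, 3.0] [221.0, 220.0, 221.0, 222.0, 220.0, 206.0, 180.0, 159.0, 150.0, 142.0, 138.0, 142.0, 145.0, 132.0, 104.0, 84.0, 74.0, 74.0, 75.0]
axis dirs px/mm: x [-0.26741609 -0.20327645] y [-0.33654618  0.23389734]
```

```bash
python3 - <<'E'
from h import *
import pickle
a=np.load("g_avg.npy");c=pickle.load(open("g.pkl","rb"))[1]["side"]
f=(pickle.load(open("c0.pkl","rb"))["side"]["img"].astype(float)+pickle.load(open("f.pkl","rb"))[1]["side"]["img"])/2
print(list(range(158,182)))
for nm,m in(("g",a),("f",f)):
  for v in((233,235,238,240,242,244)): print(nm,v,m[v,158:182,0].astype(int).tolist())
for z in (.118,.112,.106,.1,.09,.084): print(z,proj(c,[.5893,.2515,z]))
E
```

```text
[158, 159, 160, 161, 162, 163, 164, 165, 166, 167, 168, 169, 170, 171, 172, 173, 174, 175, 176, 177, 178, 179, 180, 181]
g 233 [231, 206, 146, 101, 110, 140, 155, 149, 145, 145, 145, 138, 131, 119, 92, 75, 74, 85, 108, 128, 136, 139, 137, 135]
g 235 [233, 232, 222, 190, 129, 78, 67, 71, 81, 84, 85, 85, 84, 86, 79, 64, 59, 97, 170, 220, 232, 233, 229, 227]
g 238 [231, 231, 231, 216, 174, 112, 84, 95, 115, 136, 155, 158, 149, 136, 120, 92, 70, 81, 138, 189, 203, 205, 208, 216]
g 240 [228, 226, 227, 227, 207, 145, 90, 75, 74, 79, 87, 87, 80, 75, 68, 64, 58, 57, 75, 102, 123, 129, 125, 124]
g 242 [227, 228, 223, 211, 184, 137, 92, 78, 77, 75, 70, 68, 67, 65, 63, 63, 61, 58, 61, 80, 99, 120, 131, 132]
g 244 [224, 204, 174, 152, 140, 126, 102, 82, 79, 80, 78, 76, 71, 68, 66, 62, 60, 61, 65, 79, 90, 98, 113, 124]
f 233 [221, 221, 219, 216, 211, 197, 180, 163, 149, 135, 132, 139, 154, 155, 151, 149, 143, 164, 201, 216, 218, 220, 220, 224]
f 235 [221, 222, 221, 209, 179, 157, 157, 156, 152, 147, 141, 134, 138, 140, 146, 140, 115, 128, 186, 217, 224, 223, 223, 219]
f 238 [220, 221, 219, 203, 164, 121, 124, 139, 148, 149, 145, 145, 132, 118, 101, 76, 59, 70, 130, 176, 188, 188, 196, 208]
f 240 [216, 215, 216, 217, 194, 138, 92, 87, 92, 94, 95, 93, 84, 75, 64, 62, 55, 53, 73, 97, 118, 133, 134, 145]
f 242 [215, 217, 211, 197, 169, 126, 87, 72, 74, 76, 75, 75, 72, 74, 66, 60, 57, 50, 58, 82, 99, 119, 125, 126]
f 244 [212, 194, 162, 138, 123, 119, 94, 77, 73, 77, 76, 76, 74, 72, 67, 64, 58, 54, 58, 77, 84, 97, 105, 116]
0.118 [169.5935554 234.758324 ]
0.112 [169.99831248 236.52156353]
0.106 [170.39971938 238.27020869]
0.1 [170.79781752 240.00443995]
0.09 [171.45407199 242.86327522]
0.084 [171.84354417 244.55992924]
```

Emit:
{"fn": "jog_arm", "kwargs": {
  "deltas": [
    [0.0026, 0.0041, 0, 0, 0, 0, 0],
    [0, 0, -0.006, 0, 0, 0, 0],
    [0, 0, -0.006, 0, 0, 0, 0],
    [0, 0, 0, 0, 0, 0, 0],
    [0, 0, 0, 0, 0, 0, 0]
  ]
}}

```text
t: 8.6
eef_pos: [0.48, 0.1898, 0.1359]
tool_rot: [-0.0, -0.259, 0.966, 0.0]
contact_force: [0.5, 0.1, -2.5]
gripper_width: 0.322
grasp_force: 59.4
```

```bash
python3 look.py h; python3 meas.py h | head -1
```

```text
8.6 [ 0.19  0.51 -0.86  1.99  0.51  0.87  1.14] [0.48001801 0.18982744 0.13588756] [-4.82924692e-04 -2.59153556e-01  9.65836011e-01  1.88369390e-05] [ 0.51305013  0.11627583 -2.46919178] 0.3221417286411974
heading 30.03969731841877 ring [0.59254583 0.25490305 0.12476756]
pred 167.10981425399038 232.887321554101 crop 141 210 scale 13.333
fk [0.59254583 0.25490305 0.12476756] ring (39, array([0.59247607, 0.25230578]), np.float64(0.02135553043211283), np.float64(0.0002837030035732219))
```

View pics/h.png

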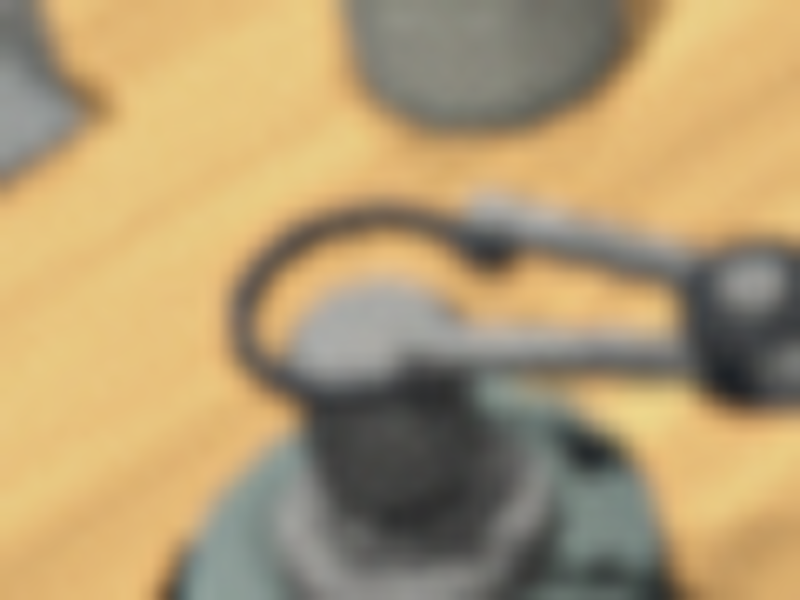

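The ring surrounds the shaft axis to within about 1 mm. I'll make a small correction and descend, watching the force.

Emit:
{"fn": "jog_arm", "kwargs": {
  "deltas": [
    [-0.0009, 0.0003, 0, 0, 0, 0, 0],
    [0, 0, -0.003, 0, 0, 0, 0],
    [0, 0, -0.003, 0, 0, 0, 0],
    [0, 0, -0.003, 0, 0, 0, 0],
    [0, 0, -0.002, 0, 0, 0, 0],
    [0, 0, 0, 0, 0, 0, 0]
  ]
}}

```text
t: 9.7
eef_pos: [0.4792, 0.1901, 0.1249]
tool_rot: [-0.0, -0.259, 0.966, 0.0]
contact_force: [-0.3, 0.3, -1.3]
gripper_width: 0.32
grasp_force: 59.4
```

Emit:
{"fn": "jog_arm", "kwargs": {
  "deltas": [
    [0, 0, -0.002, 0, 0, 0, 0],
    [0, 0, -0.002, 0, 0, 0, 0],
    [0, 0, -0.002, 0, 0, 0, 0],
    [0, 0, -0.002, 0, 0, 0, 0],
    [0, 0, 0, 0, 0, 0, 0],
    [0, 0, 0, 0, 0, 0, 0]
  ]
}}

```text
t: 10.3
eef_pos: [0.4794, 0.1902, 0.1173]
tool_rot: [-0.0, -0.259, 0.966, 0.0]
contact_force: [-0.6, -0.0, -2.0]
gripper_width: 0.322
grasp_force: 59.4
```

```bash
python3 look.py i; python3 meas.py i | head -1
```

```text
10.3 [ 0.17  0.54 -0.84  2.01  0.54  0.83  1.11] [0.47937065 0.1902318  0.11725139] [-6.85168966e-05 -2.59145341e-01  9.65838334e-01  7.82394486e-06] [-0.61075907 -0.04168856 -2.03726349] 0.3219967330953711
heading 30.03871171458187 ring [0.59190851 0.25530763 0.10623471]
pred 168.42056502890537 238.56175480893785 crop 142 216 scale 13.333
fk [0.59190851 0.25530763 0.10623471] ring (5, array([0.60033573, 0.25407819]), np.float64(0.01212975225983362), np.float64(7.32797819028071e-05))
```

View pics/i.png

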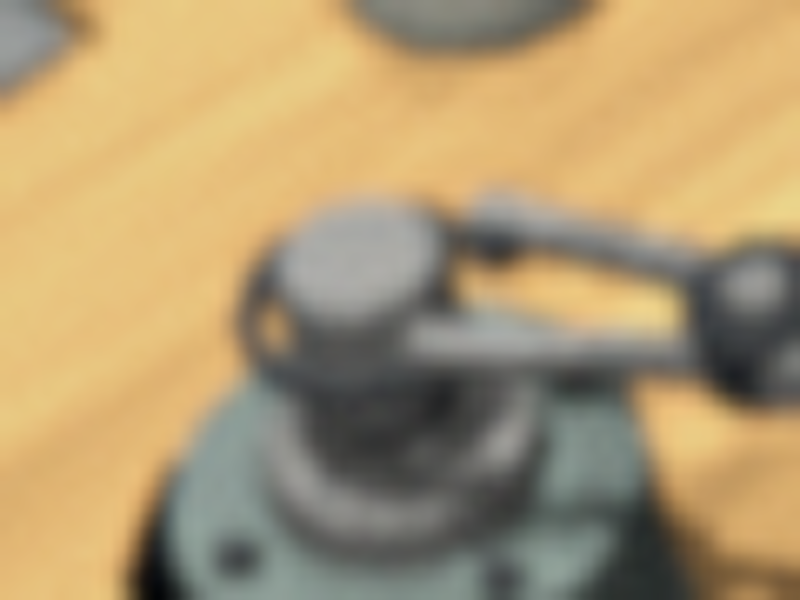

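The ring is around the shaft with no contact. I'll continue down to groove height.

Emit:
{"fn": "jog_arm", "kwargs": {
  "deltas": [
    [0, 0, -0.002, 0, 0, 0, 0],
    [0, 0, -0.002, 0, 0, 0, 0],
    [0, 0, -0.002, 0, 0, 0, 0],
    [0, 0, -0.002, 0, 0, 0, 0],
    [0, 0, -0.002, 0, 0, 0, 0],
    [0, 0, 0, 0, 0, 0, 0]
  ]
}}

```text
t: 11.4
eef_pos: [0.4792, 0.1901, 0.107]
tool_rot: [-0.0, -0.259, 0.966, -0.0]
contact_force: [-0.9, 0.1, -2.0]
gripper_width: 0.32
grasp_force: 59.4
```

Emit:
{"fn": "jog_arm", "kwargs": {
  "deltas": [
    [0, 0, -0.002, 0, 0, 0, 0],
    [0, 0, -0.002, 0, 0, 0, 0],
    [0, 0, -0.002, 0, 0, 0, 0],
    [0, 0, -0.002, 0, 0, 0, 0],
    [0, 0, -0.002, 0, 0, 0, 0],
    [0, 0, -0.002, 0, 0, 0, 0],
    [0, 0, 0, 0, 0, 0, 0],
    [0, 0, 0, 0, 0, 0, 0]
  ]
}}

```text
t: 12.2
eef_pos: [0.4794, 0.1903, 0.0953]
tool_rot: [-0.0, -0.259, 0.966, 0.0]
contact_force: [-0.2, -0.4, -2.3]
gripper_width: 0.317
grasp_force: 59.4
```

```bash
python3 look.py j
```

```text
12.2 [ 0.14  0.57 -0.81  2.02  0.58  0.8   1.08] [0.47940874 0.19027275 0.0952806 ] [-3.93123327e-05 -2.59119698e-01  9.65845215e-01  2.96803736e-05] [-0.23169829 -0.4478998  -2.32995478] 0.3169133359386076
heading 30.03566924788662 ring [0.59195055 0.25534323 0.08427272]
pred 169.87016599595356 244.84219416855217 crop 143 222 scale 13.333
```

View pics/j.png

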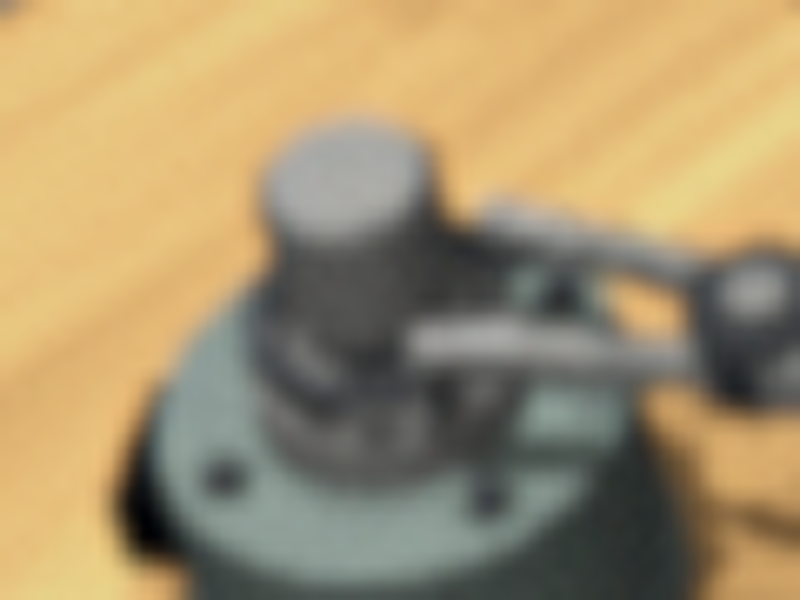

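```bash
python3 -c "
from station import bot
print(bot.hand_in())"
```

```text
the job is handed in; nothing more can be done
None
```

I handed the job in at about 13 s with the pliers still squeezed. By arm pose and side camera, the ring is level and centred around the groove at 84 mm, with no contact force beyond the pliers' own weight; no verdict came back.

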